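Put the power-supply parts in their holders

ROBOT

A 7-joint arm with a two-finger parallel gripper is mounted at the origin on the work surface. World frame = base frame: x ahead of the robot, y to its left, z up, the work surface at z = 0. Lengths are in mm, angles in rad, forces in N, time in s.
With the tool pointing down it reaches from about 400 to 875 mm from the base axis. Payload 4.4 kg.
Tool frame: the origin (TCP) lies midway between the tips of the shut fingers; the grasp point (between the pads) lies 19 mm behind it; z points along the fingers, y is the line along which they close (so a half turn about z gives the same grasp; the last joint's range is limited). The gripper opens to 85 mm and grips with 20 to 120 N. Pads are 22 mm wide; open, the fingers measure 114 mm over their backs; the gripper's body (76 mm by 85 mm) begins 54 mm behind the grasp point. The pads swing forward as they close: fully open they stand 13 mm farther back than shut.
Start: joints at [1.1, 0.628, 0.038, 1.517, -0.027, 0.996, -0.02], TCP at [256.021, -597.471, 231.313] pointing down, gripper open.
Joint ranges: [-3.06, 3.06], [-0.37, 2.12], [-1.25, 1.32], [0.18, 2.47], [-1.1, 4.24], [0.23, 1.98], [-2.94, 2.94]. Speed limits (rad/s): [2.57, 2.57, 3.14, 3.14, 3.14, 3.14, 3.14].

INTERFACE

Orientations are given as [roll, pitch, yaw] about the fixed x, y, z axes, in that order (R = Rz(yaw) Ry(pitch) Rx(roll)).
In Python, from cell import ctrl gives the robot as it stands.
- The arm moves only by the shell command python3 -m handwheel 'ROWS'. ROWS is JSON, a list of rows, each a list of 3 entries, a list of its own where there are three numbers: the turn, a rotation vector about the tool's x, y, z in degrees, then the shift along the tool's x, y, z in m, then the closure, from 0 (fully open) to 1 (shut). A call has 1 to 5 rows; each row shifts and turns the commanded pose from where the row before left it, along the tool's axes as they then stand; what a row does not reach is not made up. A row lasts 1/12 s, in which the tool goes at most 41.7 mm and 7.16 degrees, less where a joint would pass 70% of its speed; a pose out of reach is approached as far as the arm can. A call is refused whole if a number of a shift passes 0.0417 or a number of a turn 7.16, either way. A call with a gripper value outside its range is refused whole. The fingers move at their own pace and stop on an object; the grip force is fixed at half the most. Time passes only in rows, so rows that do not move let the fingers close. It gives the time, the measured TCP pose, the force, the opening and the grip force at its end, in the units of the state.
- ctrl.read_state(): the state, without advancing time (a new reading comes with each control period).
- ctrl.get_image(name): name is "scene" or "top" or "wrist"; returns a dict with "pixels" (400x640x3 uint8, red, green, blue), "fx", "fy", "cx", "cy" (pixels), "pose" (4x4, takes a point from camera to world coordinates); the wrist camera has in their place "T_tool_cam" (4x4, takes a point from camera to tool coordinates, whose origin is the TCP and whose axes are the flange's). Camera axes: x right, y up, looking along -z (the intrinsics and any distortion apply to the point x, -y, -z); pixel columns grow to the right and rows downward; lengths in mm; the calibration is good to about 2 mm. A picture is of the moment at which its call begins: read the wrist's pose just before it. There is no depth.
- ctrl.finish_job(): hands the job in; it is judged then, once.
The state is a dict: "clock": time; "qpos": joint angles; "qd": joint speeds; "tau": joint torques, N m; "eef_pos": TCP position; "tool_rot": TCP orientation; "force": force on the tool from outside, world axes, zero at the start; "torque": the same for the moment, N m; "width": finger opening in mm; "gripper_force": force on a finger pad.
Only numpy, scipy, OpenCV 4.12 (cv2) and the standard library are available. Lean on these libraries where they do the work, as an engineer would, in place of code of your own. Each camera call takes 0.05 s, during which the arm holds its last target. There are 200 camera calls.

TASK

Put the four parts salvaged from a power supply into their holders on the repair bench: the large capacitor in the wide round cup, the small capacitor in the narrow round cup, the toroid over the pin, and the transformer in the rectangular tray, each standing upright and flat on the bottom of its holder. Set each one down rather than dropping it, and do not shove or tip over the amber bottle or the solder reel that stand among them.

Things in the scene. Friction and masses are not known exactly. Their poses are not given: they have to be found in the camera images.
- big_capacitor: large electrolytic capacitor, an upright black cylinder 50 mm in diameter and 70 mm tall with a bare aluminium top and two small brass terminals (4 mm high) on top; about 0.19 kg. Loose. Origin: centre of the underside, z up.
- small_capacitor: small electrolytic capacitor of the same make, an upright black cylinder 30 mm in diameter and 55 mm tall, aluminium top, two brass terminals (4 mm high); about 0.06 kg. Loose. Origin: centre of the underside, z up.
- toroid: toroidal coil, a copper-coloured ring lying flat, 60 mm outside diameter, 28 mm hole, 32 mm tall; about 0.3 kg. Loose. Origin: centre of the underside (in the middle of the hole), z up.
- transformer: small transformer standing upright: a laminated steel core 58 mm (x) by 24 mm (y) by 54 mm tall, with a pale coil 38 mm (x) by 40 mm (y) around its middle from 4 to 46 mm above the underside; about 0.38 kg. Best gripped across the coil, along y (40 mm). Loose. Origin: centre of the underside, z up, x along the 58 mm side; either way round is the same.
- big_cup: holder for the large capacitor: the wider of the two low round grey cups, fixed to the bench; inside diameter 68 mm, wall 4 mm, inner floor 5 mm and rim 22 mm above the bench. Origin: centre of the underside, z up.
- small_cup: holder for the small capacitor: the narrower of the two low round grey cups, fixed; inside diameter 46 mm, wall 4 mm, inner floor 5 mm and rim 19 mm above the bench. Origin: centre of the underside, z up.
- spindle: holder for the toroid: a flat grey disc 72 mm in diameter and 6 mm thick, fixed, with a steel pin 12 mm in diameter standing in its centre, pin top 30 mm above the bench. Origin: centre of the underside, z up.
- tray: holder for the transformer: a low rectangular grey tray, fixed; inside 76 mm (x) by 58 mm (y), wall 4 mm, inner floor 4 mm and rim 19 mm above the bench. Origin: centre of the underside, z up, x along its longer side.
- flux_bottle: bystander: an amber glass bottle 38 mm in diameter and 62 mm tall, standing loose among the parts. Origin: centre of the underside.
- solder_reel: bystander: a reel of solder with white flanges lying flat, 50 mm in diameter and 36 mm tall, loose among the parts. Origin: centre of the underside. (The only other thing among the parts is an open cardboard box of screws, 56 x 42 mm and only 14 mm tall, near the middle of the bench, fixed.)
Not all that is in view belongs to the job. Leave any pink or turquoise look-alike of the tray alone.

How it is judged:
By the outcome, as a careful person would: the job done as asked, in the order asked, and still so for the second after the job is handed in, with the robot touching nothing.
It also fails if it takes over 120 s, if anything falls off the work surface, if the arm or the gripper's body presses on something with over 40 N, if the wrist force passes 120 N, or if a joint passes its speed limit or range.

## Working session

There is one attempt and no reset: what is moved stays moved. The work goes in short steps, Python scripts to look and compute and a shell command to move; the robot and the scene stay as the last step left them, time stands still between calls to the robot, and variables do not carry over. Pictures are saved under pics/ and viewed, at most 18 in all, crops included, and the job is handed in when it is done.

```bash
mkdir -p pics; ls; cat > h.py <<'E'
import numpy as np,cv2
from cell import ctrl
from scipy.spatial.transform import Rotation as R
def shot(name,fn):
    s=ctrl.read_state(); im=ctrl.get_image(name)
    cv2.imwrite('pics/'+fn,im['pixels'][:,:,::-1]); 
    import pickle; im['s']=s; pickle.dump(im,open('pics/'+fn+'.pkl','wb')); return im
def campose(im):
    if 'pose' in im: return np.array(im['pose'])
    T=np.eye(4); T[:3,:3]=R.from_euler('xyz',im['s']['tool_rot']).as_matrix(); T[:3,3]=im['s']['eef_pos']
    return T@np.array(im['T_tool_cam'])
def px2w(im,u,v,z):
    P=campose(im); d=P[:3,:3]@np.array([(u-im['cx'])/im['fx'],-(v-im['cy'])/im['fy'],-1]); o=P[:3,3]
    return o+d*(z-o[2])/d[2]
def w2px(im,p):
    P=np.linalg.inv(campose(im)); q=P@np.r_[p,1]; return im['cx']+im['fx']*q[0]/-q[2], im['cy']-im['fy']*q[1]/-q[2]
E
python3 - <<'E'
from h import *
for n in('top','scene','wrist'):
    im=shot(n,n+'0.png'); print({k:v for k,v in im.items() if k not in('pixels','s')})
print(ctrl.read_state())
E
```

```text
pics
{'fx': 495.55301803495786, 'fy': 495.55301803495786, 'cx': 318.7258787699293, 'cy': 193.40070616165812, 'pose': array([[-3.20296550e-02,  9.71317570e-01, -2.35618927e-01,
         1.20151776e+02],
       [-9.99484623e-01, -3.06215839e-02,  9.63362851e-03,
         4.65465063e+01],
       [ 2.14228790e-03,  2.35806056e-01,  9.71797774e-01,
         1.45514947e+03],
       [ 0.00000000e+00,  0.00000000e+00,  0.00000000e+00,
         1.00000000e+00]])}
{'fx': 376.63866445683925, 'fy': 376.63866445683925, 'cx': 314.650119417742, 'cy': 198.51979358336743, 'pose': array([[ 6.25181682e-01, -5.16516744e-01,  5.85113937e-01,
         1.00870028e+03],
       [ 7.80406694e-01,  4.23925550e-01, -4.59622149e-01,
        -4.12403346e+02],
       [-1.06422115e-02,  7.43974181e-01,  6.68123612e-01,
         6.84247309e+02],
       [ 0.00000000e+00,  0.00000000e+00,  0.00000000e+00,
         1.00000000e+00]])}
{'fx': 288.59894380330195, 'fy': 288.59894380330195, 'cx': 317.43517017284387, 'cy': 199.8662593795611, 'T_tool_cam': array([[ 3.16585040e-04,  9.62051958e-01,  2.72866138e-01,
         6.
[... 259 characters left out ...]
0000e+00]])}
{'clock': 0.15, 'qpos': array([ 1.10018965,  0.62913971,  0.03844298,  1.51811985, -0.0270049 ,
        0.99633217, -0.02003701]), 'qd': array([ 0.0003465 , -0.00100096, -0.00037191, -0.0022143 ,  0.00026995,
       -0.00099657,  0.00053827]), 'tau': array([ 2.29750149e-03, -5.63797510e+01,  1.22780833e+00, -1.93652022e+01,
        1.11249019e-02,  7.37588358e-03,  4.28084968e-05]), 'eef_pos': array([ 255.84330005, -597.01270968,  230.60223838]), 'tool_rot': array([-3.14011105e+00,  1.94963086e-07,  4.04771805e-01]), 'force': array([-0.22280314,  0.10459139, -0.50426575]), 'torque': array([ 0.03149894,  0.02080411, -0.0029999 ]), 'gripper_force': 0.0, 'width': 85.84196986024752}
```

View pics/top0.png

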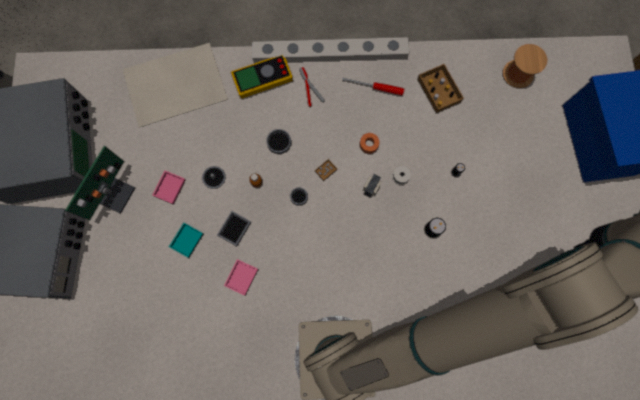

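View pics/scene0.png

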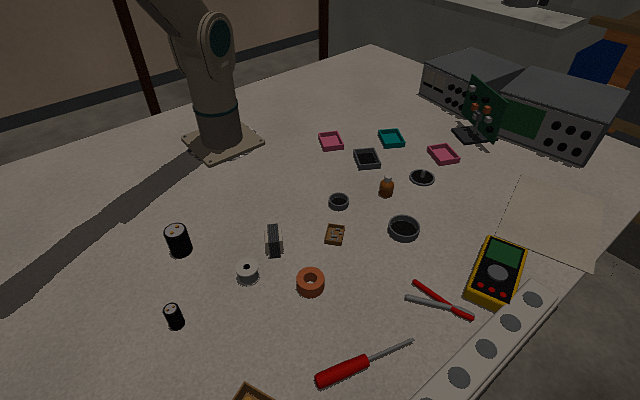

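The top view shows the big capacitor at (436,228), small capacitor (458,170), toroid (370,143) and transformer (372,185). The reel is at (401,175), the bottle (256,180) and the screw box (326,169). Holders: big cup (279,141), small cup (299,196), spindle (213,177). Tray candidates are grey (235,228), pink (169,187) and (242,277), and turquoise (186,240). The grey one fits, since the others are the look-alikes. An enlarged crop will confirm it.

```bash
python3 - <<'E'
from h import *
a=cv2.imread('pics/top0.png')[120:300,200:480]
# montage: two halves
l=cv2.imread('pics/top0.png')[120:250,195:325]; r=cv2.imread('pics/top0.png')[120:250,345:475]
cv2.imwrite('pics/crop0.png',np.hstack([cv2.resize(x,(400,400),interpolation=cv2.INTER_CUBIC) for x in(l,r)]))
E
```

```text
(no output)
```

View pics/crop0.png

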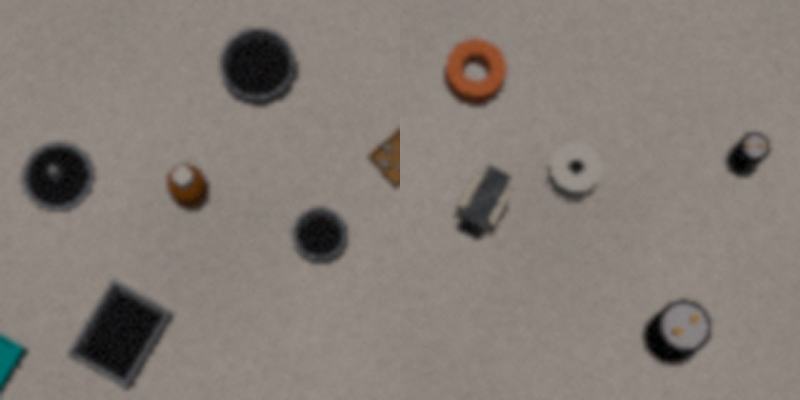

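Crop confirms the grey tray and upright parts; the spindle disc shows its pin.

```bash
python3 - <<'E'
from h import *
import pickle
im=pickle.load(open('pics/top0.png.pkl','rb'))
def c(x,y,z,off): return px2w(im,(x-(400 if off else 0))/3.077+(345 if off else 195)-.3,y/3.077+120-.3,z)
for n,a in dict(bigcup=(258,65,22,0),spindle=(58,176,6,0),smallcup=(320,235,19,0),t1=(117,281,19,0),t2=(173,317,19,0),t3=(128,385,19,0),t4=(70,353,19,0),bigcap=(685,325,70,1),smallcap=(756,146,55,1),toroid=(476,69,32,1),tr=(487,198,54,1),tra=(490,167,54,1),trb=(510,178,54,1),trc=(487,230,54,1),trd=(462,215,54,1),reel=(575,170,36,1),bottle=(182,175,62,0)).items(): 
  p=c(*a);print(n,p.round(0),np.hypot(*p[:2]).round())
E
```

```text
bigcup [637. 150.  22.] 654.0
spindle [533. 349.   6.] 637.0
smallcup [462.  92.  19.] 471.0
t1 [423. 288.  19.] 512.0
t2 [386. 234.  19.] 452.0
t3 [322. 277.  19.] 425.0
t4 [354. 332.  19.] 486.0
bigcap [ 352. -300.   70.] 463.0
smallcap [ 526. -387.   55.] 653.0
toroid [ 620. -126.   32.] 633.0
tr [ 483. -127.   54.] 499.0
tra [ 513. -131.   54.] 530.0
trb [ 502. -150.   54.] 524.0
trc [ 452. -125.   54.] 469.0
trd [ 467. -102.   54.] 478.0
reel [ 513. -216.   36.] 556.0
bottle [514. 220.  62.] 560.0
```

```bash
python3 -m handwheel '[[[0,0,0],[0.026,-0.029,0.006],0],[[0,0,0],[0.026,-0.029,0.006],0],[[0,0,0],[0.026,-0.029,0.006],0],[[0,0,0],[0.026,-0.029,0.006],0]]'; python3 -m handwheel '[[[0,0,0],[0.026,-0.029,0.006],0],[[0,0,0],[0.026,-0.029,0.006],0],[[0,0,0],[0.026,-0.029,0.006],0],[[0,0,0],[0.026,-0.029,0.006],0],[[0,0,0],[0,0,0],0]]'
python3 - <<'E'
from h import *
im=shot('wrist','w1.png');print(im['s']['eef_pos'],im['s']['tool_rot'],[w2px(im,p) for p in ([352,-300,70],[352,-300,0])])
E
```

```text
clock: 0.48
eef_pos: [306.0, -448.1, 206.8]
tool_rot: [-3.141, -0.0, 0.404]
force: [1.0, -0.2, -0.1]
width: 85.6
gripper_force: 0.0
clock: 0.9
eef_pos: [357.8, -293.4, 182.2]
tool_rot: [-3.135, -0.001, 0.416]
force: [-0.3, 0.6, 0.0]
width: 85.5
gripper_force: 0.0
[ 357.76853328 -293.35624044  182.18876469] [-3.13450192e+00 -1.08469898e-03  4.15874845e-01] [(np.float64(322.3572684320331), np.float64(204.3302615381267)), (np.float64(321.78832438149516), np.float64(186.971046822716))]
```

View pics/w1.png

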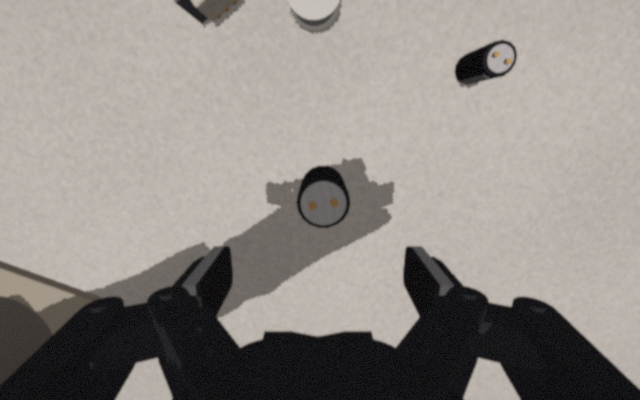

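The wrist picture shows the big capacitor top at (323,203), within 1–2 px of prediction, and the small capacitor top at (500,58).

```bash
cat >> h.py <<'E'
def delta(x,y,z,s=None):
    s=s or ctrl.read_state()
    M=R.from_euler('xyz',s['tool_rot']).as_matrix()
    return (M.T@(np.array([x,y,z])-s['eef_pos'])).round(1)
E
python3 - <<'E'
from h import *
import pickle
im=pickle.load(open('pics/w1.png.pkl','rb'))
p=px2w(im,323.5,203,70);print(p,px2w(im,500.5,58,55)); print(delta(p[0],p[1],30))
E
```

```text
[ 353.59539618 -300.43946668   70.        ] [ 528.10518387 -387.35617406   55.        ]
[ -4.4   1.7 152.8]
```

```bash
python3 -m handwheel '[[[0,0,0],[-0.004,0.002,0.030],0],[[0,0,0],[0,0,0.035],0],[[0,0,0],[0,0,0.035],0],[[0,0,0],[0,0,0.03],0],[[0,0,0],[0,0,0.022],0]]';python3 -m handwheel '[[[0,0,0],[0,0,0],0],[[0,0,0],[0,0,0],0],[[0,0,0],[0,0,0],0.5],[[0,0,0],[0,0,0],0.6],[[0,0,0],[0,0,0],0.8]]'; python3 -m handwheel '[[[0,0,0],[0,0,0],1],[[0,0,0],[0,0,0],1],[[0,0,0],[0,0,0],1],[[0,0,0],[0,0,0],1]]'
```

```text
clock: 1.37
eef_pos: [351.9, -306.4, 29.0]
tool_rot: [-3.141, 0.001, 0.403]
force: [-0.1, 0.8, 0.3]
width: 85.4
gripper_force: 0.0
clock: 1.78
eef_pos: [353.2, -305.8, 32.7]
tool_rot: [3.141, -0.001, 0.405]
force: [-0.9, 1.4, 1.9]
width: 51.6
gripper_force: 1.3
clock: 2.12
eef_pos: [353.1, -305.7, 32.9]
tool_rot: [3.141, -0.001, 0.405]
force: [-1.3, 2.1, 8.3]
width: 48.4
gripper_force: 61.3
```

```bash
python3 -m handwheel '[[[0,0,0],[0,0,-0.015],1],[[0,0,0],[0,0,-0.028],1],[[0,0,0],[0,0,-0.028],1],[[0,0,0],[0,0,-0.028],1],[[0,0,0],[0.01,-0.007,-0.012],1]]'; for i in 1; do python3 -m handwheel '[[[0,0,0],[0.027,-0.019,0],1],[[0,0,0],[0.027,-0.019,0],1],[[0,0,0],[0.027,-0.019,0],1],[[0,0,0],[0.027,-0.019,0],1],[[0,0,0],[0.027,-0.019,0],1]]'; done; python3 -m handwheel '[[[0,0,0],[0.027,-0.019,0],1],[[0,0,0],[0.027,-0.019,0],1],[[0,0,0],[0.027,-0.019,0],1],[[0,0,0],[0.027,-0.019,0],1],[[0,0,0],[0.027,-0.019,0],1]]'; python3 -m handwheel '[[[0,0,0],[0.027,-0.019,0],1],[[0,0,0],[0.027,-0.019,0],1],[[0,0,0],[0.027,-0.019,0],1],[[0,0,0],[0.027,-0.019,0],1],[[0,0,0],[0.022,-0.015,0],1]]';python3 -m handwheel '[[[0,0,0],[0,0,0],1],[[0,0,0],[0,0,0],1],[[0,0,0],[0,0,0],1]]'
python3 - <<'E'
from h import *
im=shot('wrist','w2.png');print(im['s']['eef_pos'],im['s']['tool_rot'],w2px(im,[637,150,22]),delta(637,150,133))
E
```

```text
clock: 2.53
eef_pos: [359.6, -298.5, 146.2]
tool_rot: [3.135, -0.002, 0.401]
force: [1.3, -1.3, -2.2]
width: 48.6
gripper_force: 62.9
clock: 2.95
eef_pos: [446.8, -153.5, 143.3]
tool_rot: [3.141, -0.001, 0.405]
force: [1.4, -1.7, -3.4]
width: 48.4
gripper_force: 62.9
clock: 3.37
eef_pos: [533.4, -12.8, 143.2]
tool_rot: [3.141, -0.001, 0.405]
force: [0.4, -0.7, -1.9]
width: 48.5
gripper_force: 62.9
clock: 3.78
eef_pos: [617.3, 123.8, 143.2]
tool_rot: [-3.141, -0.002, 0.407]
force: [1.2, 0.0, -1.5]
width: 48.5
gripper_force: 62.9
clock: 4.03
eef_pos: [615.7, 119.6, 142.6]
tool_rot: [3.141, 0.001, 0.405]
force: [-0.3, -0.7, -2.7]
width: 48.3
gripper_force: 62.8
[615.74080984 119.55325358 142.56996073] [3.14085830e+00 9.11952040e-04 4.04575146e-01] (np.float64(295.8508288251437), np.float64(160.0151555131392)) [ 31.8 -20.3   9.5]
```

View pics/w2.png

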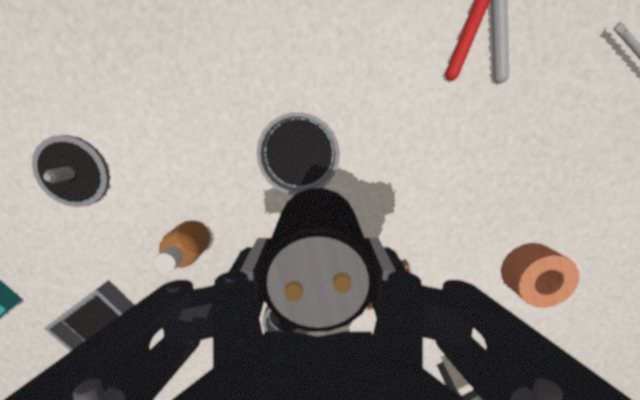

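Cup rim centre is at (298,152), held cap top centre (318,282), toroid top (548,276) and spindle disc (71,171).

```bash
python3 - <<'E'
from h import *
import pickle
im=pickle.load(open('pics/w2.png.pkl','rb'))
c=px2w(im,298,152.5,22); o=px2w(im,318,282,142.6-33+70); print(c,o,'toroid',px2w(im,549,276,32),'spindle',px2w(im,71,171,6))
e=im['s']['eef_pos']; t=c-(o-e); print(t,delta(t[0],t[1],50), delta(*c[:2],50))
E
```

```text
[644.08694459 150.76579077  22.        ] [618.69849022 120.59968624 179.6       ] toroid [ 630.78701357 -122.95468747   32.        ] spindle [537.89118019 348.30540656   6.        ]
[641.12926421 149.71935811 -15.03003927] [ 35.6 -18.5  92.5] [ 38.8 -18.3  92.5]
```

```bash
python3 -m handwheel '[[[0,0,0],[0.016,-0.009,0.015],1],[[0,0,0],[0.016,-0.009,0.02],1],[[0,0,0],[0,0,0.02],1],[[0,0,0],[0,0,0],1],[[0,0,0],[0,0,0],1]]'
python3 - <<'E'
from h import *
im=shot('wrist','w3.png');s=shot('scene','s3.png');e=im['s']['eef_pos'];print(e)
a=cv2.imread('pics/w3.png')[60:360,140:500]; u,v=map(int,w2px(s,[640,150,40])); print(u,v)
b=cv2.imread('pics/s3.png')[v-50:v+50,u-60:u+60]
cv2.imwrite('pics/c3.png',np.hstack([a,cv2.resize(b,(360,300),interpolation=cv2.INTER_CUBIC)]))
for p in((637,150),(644,150.8)):
  for q in (im,s): print([np.round(w2px(q,[p[0]+38*np.cos(t),p[1]+38*np.sin(t),22])).tolist() for t in (0,np.pi/2,np.pi,3*np.pi/2)])
E
```

```text
clock: 4.5
eef_pos: [637.2, 147.4, 86.6]
tool_rot: [3.141, 0.004, 0.403]
force: [-0.3, -0.9, -1.2]
width: 48.4
gripper_force: 62.8
[637.2420538  147.40168508  86.58318325]
404 219
[[335.0, 165.0], [267.0, 192.0], [295.0, 253.0], [360.0, 229.0]]
[[414.0, 233.0], [413.0, 217.0], [391.0, 216.0], [392.0, 231.0]]
[[338.0, 155.0], [269.0, 183.0], [298.0, 245.0], [363.0, 221.0]]
[[417.0, 234.0], [415.0, 219.0], [393.0, 217.0], [394.0, 233.0]]
```

View pics/c3.png

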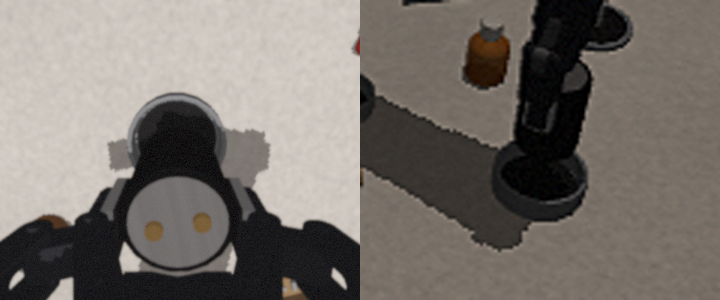

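```bash
python3 -m handwheel '[[[0,0,0],[0.003,-0.001,0.015],1],[[0,0,0],[0,0,0.015],1],[[0,0,0],[0,0,0.01],1],[[0,0,0],[0,0,0],1],[[0,0,0],[0,0,0],1]]'; python3 -m handwheel '[[[0,0,0],[0,0,0.003],1],[[0,0,0],[0,0,0.002],1],[[0,0,0],[0,0,0],1]]'
```

```text
clock: 5.02
eef_pos: [640.7, 151.3, 46.8]
tool_rot: [3.142, 0.001, 0.404]
force: [-0.6, -1.1, -2.5]
width: 48.8
gripper_force: 62.8
clock: 5.27
eef_pos: [641.3, 151.7, 42.5]
tool_rot: [3.142, -0.0, 0.405]
force: [-0.6, 1.2, -2.3]
width: 48.5
gripper_force: 62.8
```

```bash
python3 -m handwheel '[[[0,0,0],[0,0,0.002],1],[[0,0,0],[0,0,0.002],1],[[0,0,0],[0,0,0],1]]'; python3 -m handwheel '[[[0,0,0],[0,0,0.001],1],[[0,0,0],[0,0,0],1]]'
```

```text
clock: 5.52
eef_pos: [641.1, 151.8, 38.2]
tool_rot: [-3.142, 0.0, 0.405]
force: [-0.6, -0.8, -1.9]
width: 48.7
gripper_force: 63.0
clock: 5.68
eef_pos: [641.2, 151.8, 38.1]
tool_rot: [-3.141, -0.0, 0.405]
force: [-1.5, -0.2, 3.2]
width: 48.5
gripper_force: 63.4
```

```bash
python3 -m handwheel '[[[0,0,0],[0,0,0],0.6],[[0,0,0],[0,0,0],0.3],[[0,0,0],[0,0,0],0],[[0,0,0],[0,0,0],0],[[0,0,0],[0,0,0],0]]'; python3 -m handwheel '[[[0,0,0],[0,0,-0.01],0],[[0,0,0],[0,0,-0.03],0],[[0,0,0],[0,0,-0.035],0],[[0,0,0],[0,0,-0.035],0],[[0,0,0],[-0.01,0.014,-0.01],0]]'; python3 -m handwheel '[[[0,0,0],[-0.02,0.028,0],0],[[0,0,0],[-0.02,0.028,0],0],[[0,0,0],[-0.02,0.028,0],0],[[0,0,0],[-0.02,0.028,0],0],[[0,0,0],[-0.02,0.028,0],0]]'; python3 -m handwheel '[[[0,0,0],[-0.02,0.028,0],0],[[0,0,0],[-0.02,0.028,0],0],[[0,0,0],[-0.02,0.028,0],0],[[0,0,0],[-0.02,0.028,0],0],[[0,0,0],[-0.02,0.028,0],0]]'; python3 -m handwheel '[[[0,0,0],[-0.02,0.028,0],0],[[0,0,0],[-0.02,0.028,0],0],[[0,0,0],[-0.02,0.028,0],0],[[0,0,0],[-0.02,0.028,0],0],[[0,0,0],[-0.02,0.028,0],0]]';python3 -m handwheel '[[[0,0,0],[0,0,0],0],[[0,0,0],[0,0,0],0],[[0,0,0],[0,0,0],0]]'
python3 - <<'E'
from h import *
im=shot('wrist','w4.png');s=shot('top','t4.png');print(im['s']['eef_pos'],w2px(im,[527,-387,55]))
a=cv2.imread('pics/w4.png');b=cv2.imread('pics/t4.png')[100:200,200:420]
cv2.imwrite('pics/c4.png',np.vstack([a[50:350],cv2.resize(b,(640,291),interpolation=cv2.INTER_CUBIC)]))
E
```

```text
clock: 6.1
eef_pos: [641.3, 151.7, 37.2]
tool_rot: [3.142, -0.0, 0.405]
force: [0.1, -0.2, 0.3]
width: 85.6
gripper_force: 0.0
clock: 6.52
eef_pos: [641.2, 140.1, 163.7]
tool_rot: [-3.14, -0.012, 0.41]
force: [1.3, 1.0, 0.4]
width: 85.8
gripper_force: 0.0
clock: 6.93
eef_pos: [600.1, -35.0, 158.0]
tool_rot: [3.141, -0.001, 0.405]
force: [-0.0, -0.3, 0.3]
width: 85.6
gripper_force: 0.0
clock: 7.35
eef_pos: [563.1, -203.1, 157.9]
tool_rot: [3.141, -0.0, 0.405]
force: [0.0, -0.5, 0.0]
width: 85.7
gripper_force: 0.0
clock: 7.77
eef_pos: [526.2, -371.2, 157.9]
tool_rot: [3.141, -0.0, 0.404]
force: [1.0, 0.6, 1.1]
width: 85.6
gripper_force: 0.0
clock: 8.02
eef_pos: [527.0, -368.8, 157.5]
tool_rot: [-3.141, -0.001, 0.404]
force: [0.5, 1.2, -0.7]
width: 85.1
gripper_force: 0.0
[ 526.9972805  -368.82746995  157.49684981] (np.float64(336.2825736195702), np.float64(206.52844499366194))
```

View pics/c4.png

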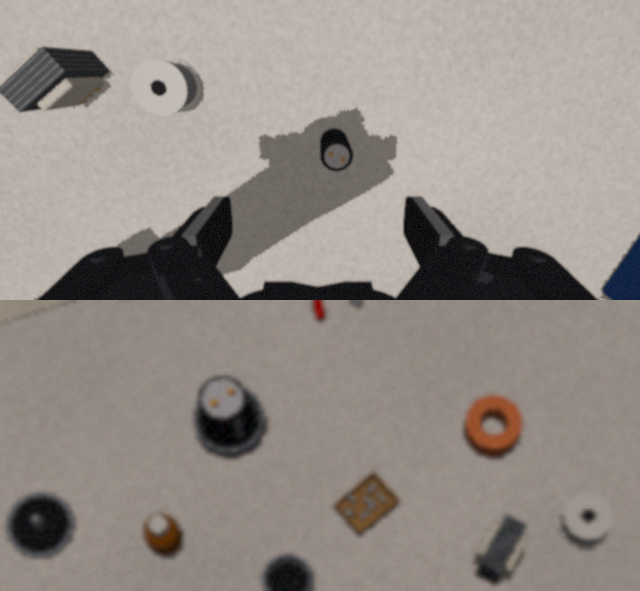

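The big capacitor stands upright in the cup. The small capacitor top is at (336.5,207), matching prediction.

```bash
python3 - <<'E'
from h import *
import pickle
im=pickle.load(open('pics/w4.png.pkl','rb')); p=px2w(im,336.5,207,55); print(p,delta(p[0],p[1],26),px2w(im,159,138,36))
E
```

```text
[ 526.67572114 -387.3579214    55.        ] [ -9.1  18.  131.4] [ 518.13958363 -217.74171516   36.        ]
```

```bash
python3 -m handwheel '[[[0,0,0],[-0.004,0.009,0.025],0],[[0,0,0],[-0.005,0.009,0.03],0],[[0,0,0],[0,0,0.03],0],[[0,0,0],[0,0,0.025],0.2],[[0,0,0],[0,0,0.019],0.2]]';python3 -m handwheel '[[[0,0,0],[0,0,0],0.3],[[0,0,0],[0,0,0],0.3],[[0,0,0],[0,0,0],0.5],[[0,0,0],[0,0,0],0.6],[[0,0,0],[0,0,0],0.7]]'; python3 -m handwheel '[[[0,0,0],[0,0,0],0.8],[[0,0,0],[0,0,0],1],[[0,0,0],[0,0,0],1],[[0,0,0],[0,0,0],1]]'
```

```text
clock: 8.53
eef_pos: [525.8, -386.9, 26.1]
tool_rot: [-3.139, 0.001, 0.407]
force: [-0.9, 0.2, 0.3]
width: 68.3
gripper_force: 0.0
clock: 8.95
eef_pos: [527.2, -389.7, 30.4]
tool_rot: [3.139, -0.002, 0.405]
force: [-0.2, 0.8, 3.8]
width: 28.2
gripper_force: 58.4
clock: 9.28
eef_pos: [527.2, -389.8, 30.4]
tool_rot: [3.139, -0.002, 0.405]
force: [-0.6, 1.4, 7.2]
width: 27.9
gripper_force: 58.7
```

```bash
python3 -m handwheel '[[[0,0,0],[0,0,-0.015],1],[[0,0,0],[0,0,-0.028],1],[[0,0,0],[0,0,-0.028],1],[[0,0,0],[0,0,-0.028],1],[[0,0,0],[0.002,-0.010,-0.016],1]]'; python3 -m handwheel '[[[0,0,0],[0.006,-0.03,0],1],[[0,0,0],[0.006,-0.03,0],1],[[0,0,0],[0.006,-0.03,0],1],[[0,0,0],[0.006,-0.03,0],1],[[0,0,0],[0.006,-0.03,0],1]]'; python3 -m handwheel '[[[0,0,0],[0.006,-0.03,0],1],[[0,0,0],[0.006,-0.03,0],1],[[0,0,0],[0.006,-0.03,0],1],[[0,0,0],[0.006,-0.03,0],1],[[0,0,0],[0.006,-0.03,0],1]]'; python3 -m handwheel '[[[0,0,0],[0.006,-0.03,0],1],[[0,0,0],[0.006,-0.03,0],1],[[0,0,0],[0.006,-0.03,0],1],[[0,0,0],[0.006,-0.03,0],1],[[0,0,0],[0.004,-0.018,0],1]]'; python3 -m handwheel '[[[0,0,0],[0,0,0],1],[[0,0,0],[0,0,0],1],[[0,0,0],[0,0,0],1]]'
python3 - <<'E'
from h import *
im=shot('wrist','w5.png');print(im['s']['eef_pos'],im['s']['tool_rot'],w2px(im,[462,92,19]),delta(462,92,133))
E
```

```text
clock: 9.7
eef_pos: [524.9, -382.9, 147.3]
tool_rot: [3.135, -0.002, 0.402]
force: [-0.2, 0.1, -0.0]
width: 28.3
gripper_force: 58.9
clock: 10.12
eef_pos: [491.9, -228.6, 144.0]
tool_rot: [3.141, -0.001, 0.404]
force: [0.7, 0.2, -0.8]
width: 28.1
gripper_force: 59.0
clock: 10.53
eef_pos: [460.6, -78.8, 144.0]
tool_rot: [3.141, -0.001, 0.404]
force: [0.9, 0.7, -1.2]
width: 28.3
gripper_force: 59.0
clock: 10.95
eef_pos: [431.4, 61.1, 143.9]
tool_rot: [-3.14, -0.001, 0.408]
force: [0.0, -0.7, -0.5]
width: 28.3
gripper_force: 59.0
clock: 11.2
eef_pos: [432.6, 57.2, 143.7]
tool_rot: [3.141, -0.001, 0.404]
force: [0.5, -0.9, -1.4]
width: 28.3
gripper_force: 59.0
[432.62897363  57.1517609  143.73010475] [ 3.14079602e+00 -9.60604482e-04  4.04150538e-01] (np.float64(295.0263584886473), np.float64(149.63005803961295)) [ 40.9 -21.   10.7]
```

View pics/w5.png

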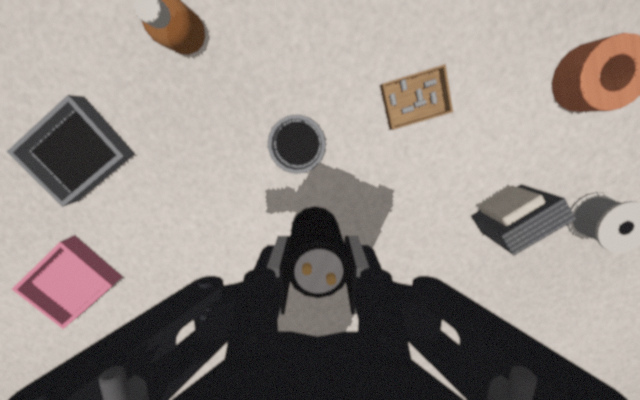

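Small cup rim centre is at (297,143), held cap top (318,270), and grey tray corners (70,97), (133,154), (66,206), (9,152).

```bash
python3 - <<'E'
from h import *
import pickle
im=pickle.load(open('pics/w5.png.pkl','rb'))
c=px2w(im,297,143,19); e=im['s']['eef_pos']; o=px2w(im,318,270,e[2]-30.4+55)
t=c-(o-e); print(c,o-e,t,delta(t[0],t[1],80))
print([px2w(im,u,v,19).round(0) for u,v in((70,97),(133,154),(66,206),(9,152))])
E
```

```text
[468.2705357   92.58650253  19.        ] [ 1.56099388  0.41126259 24.6       ] [466.70954182  92.17523994  -5.6       ] [ 45.2 -19.3  63.7]
[array([427., 290.,  19.]), array([400., 228.,  19.]), array([325., 276.,  19.]), array([356., 333.,  19.])]
```

```bash
python3 -m handwheel '[[[0,0,0],[0.022,-0.010,0.02],1],[[0,0,0],[0.022,-0.010,0.02],1],[[0,0,0],[0,0,0.024],1],[[0,0,0],[0,0,0],1],[[0,0,0],[0,0,0],1]]'
python3 - <<'E'
from h import *
im=shot('wrist','w6.png');s=shot('scene','s6.png');e=im['s']['eef_pos'];print(e)
u,v=map(int,w2px(s,[467,92,30])); print(u,v)
a=cv2.imread('pics/w6.png')[100:300,200:440];b=cv2.imread('pics/s6.png')[v-50:v+50,u-60:u+60]
cv2.imwrite('pics/c6.png',np.hstack([cv2.resize(x,(400,333),interpolation=cv2.INTER_CUBIC) for x in(a,b)]))
for p in((462,92),(468,92.5)):
  for q in (im,s):
    P=np.array([w2px(q,[p[0]+27*np.cos(t),p[1]+27*np.sin(t),19]) for t in np.linspace(0,6.28,40)]); print(P.min(0).round(1),P.max(0).round(1))
E
```

```text
clock: 11.67
eef_pos: [463.7, 91.8, 78.6]
tool_rot: [3.142, 0.004, 0.403]
force: [0.0, -1.0, -1.4]
width: 28.7
gripper_force: 59.0
[463.70206511  91.84179827  78.59717822]
338 195
[279.9 180.4] [352.8 249.2]
[326.7 191.4] [347.2 205. ]
[282.2 172.5] [355.6 242.4]
[328.3 192.4] [348.8 206.1]
```

View pics/c6.png

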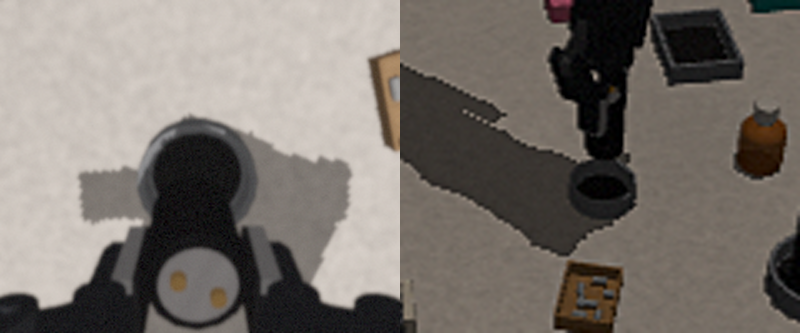

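```bash
python3 -m handwheel '[[[0,0,0],[0.003,0,0.012],1],[[0,0,0],[0,0,0.014],1],[[0,0,0],[0,0,0.012],1],[[0,0,0],[0,0,0],1],[[0,0,0],[0,0,0],1]]'; python3 -m handwheel '[[[0,0,0],[0,0,0.002],1],[[0,0,0],[0,0,0],1],[[0,0,0],[0,0,0],1]]'
```

```text
clock: 12.18
eef_pos: [467.7, 94.0, 42.2]
tool_rot: [3.141, -0.001, 0.404]
force: [0.5, 0.1, -0.2]
width: 28.2
gripper_force: 59.0
clock: 12.43
eef_pos: [468.0, 94.8, 40.1]
tool_rot: [3.141, -0.001, 0.405]
force: [0.1, -0.3, 0.4]
width: 28.5
gripper_force: 59.0
```

```bash
python3 -m handwheel '[[[0,0,0],[-0.002,0.002,0.002],1],[[0,0,0],[0,0,0.001],1],[[0,0,0],[0,0,0],1]]'; python3 -m handwheel '[[[0,0,0],[0,0,0.001],1],[[0,0,0],[0,0,0.001],1],[[0,0,0],[0,0,0],1]]'
```

```text
clock: 12.68
eef_pos: [466.2, 91.9, 36.2]
tool_rot: [3.142, 0.0, 0.404]
force: [-0.2, -0.6, 0.0]
width: 28.3
gripper_force: 59.0
clock: 12.93
eef_pos: [466.7, 92.2, 35.2]
tool_rot: [-3.142, -0.001, 0.405]
force: [-3.1, -0.1, 12.5]
width: 28.2
gripper_force: 59.9
```

```bash
python3 -m handwheel '[[[0,0,0],[0,0,0],0.7],[[0,0,0],[0,0,0],0.5],[[0,0,0],[0,0,0],0.3],[[0,0,0],[0,0,0],0],[[0,0,0],[0,0,0],0]]'; python3 -m handwheel '[[[0,0,0],[0,0,-0.01],0],[[0,0,0],[0,0,-0.03],0],[[0,0,0],[0,0,-0.035],0],[[0,0,0],[0,0,-0.035],0],[[0,0,0],[0.004,0.012,-0.01],0]]'; python3 -m handwheel '[[[0,0,0],[0.006,0.026,0],0],[[0,0,0],[0.006,0.026,0],0],[[0,0,0],[0.006,0.026,0],0],[[0,0,0],[0.006,0.026,0],0],[[0,0,0],[0.006,0.026,0],0]]'; python3 -m handwheel '[[[0,0,0],[0.006,0.026,0],0],[[0,0,0],[0.006,0.026,0],0],[[0,0,0],[0.006,0.026,0],0],[[0,0,0],[0.006,0.026,0],0],[[0,0,0],[0.004,0.016,0],0]]';python3 -m handwheel '[[[0,0,0],[0,0,0],0],[[0,0,0],[0,0,0],0],[[0,0,0],[0,0,0],0]]'
python3 - <<'E'
from h import *
im=shot('wrist','w7.png');s=shot('top','t7.png');print(im['s']['eef_pos'],w2px(im,[626,-125,32]))
a=cv2.imread('pics/w7.png');b=cv2.imread('pics/t7.png')[100:200,200:420]
cv2.imwrite('pics/c7.png',np.vstack([a[50:350],cv2.resize(b,(640,291),interpolation=cv2.INTER_CUBIC)]))
E
```

```text
clock: 13.35
eef_pos: [466.4, 92.2, 34.2]
tool_rot: [-3.142, 0.0, 0.405]
force: [1.1, 0.4, 0.4]
width: 75.1
gripper_force: 0.0
clock: 13.77
eef_pos: [475.5, 84.7, 158.9]
tool_rot: [-3.141, -0.005, 0.408]
force: [1.2, -0.1, -0.4]
width: 85.0
gripper_force: 0.0
clock: 14.18
eef_pos: [554.0, -26.1, 155.1]
tool_rot: [3.142, -0.0, 0.405]
force: [0.6, 0.1, 0.7]
width: 85.5
gripper_force: 0.0
clock: 14.6
eef_pos: [627.6, -127.7, 155.1]
tool_rot: [3.139, -0.0, 0.402]
force: [0.1, -0.8, 0.2]
width: 85.4
gripper_force: 0.0
clock: 14.85
eef_pos: [625.8, -123.0, 154.4]
tool_rot: [-3.14, 0.001, 0.406]
force: [-0.5, 0.3, -0.7]
width: 85.3
gripper_force: 0.0
[ 625.7616187  -122.96541044  154.35364136] (np.float64(319.7025129378204), np.float64(193.59128370658397))
```

View pics/c7.png

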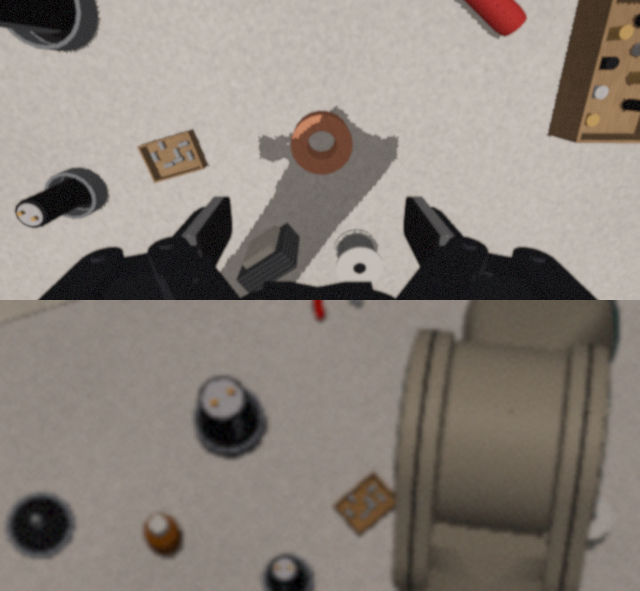

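```bash
python3 - <<'E'
from h import *
import pickle
im=pickle.load(open('pics/w7.png.pkl','rb')); p=px2w(im,321.3,192.4,32); print(p,delta(p[0],p[1],3))
E
```

```text
[ 627.67035213 -125.92840518   32.        ] [  0.3   4.1 151.5]
```

```bash
python3 -m handwheel '[[[0,0,0],[0,0.004,0.03],0],[[0,0,0],[0,0,0.035],0],[[0,0,0],[0,0,0.035],0],[[0,0,0],[0,0,0.025],0],[[0,0,0],[0,0,0.015],0]]';python3 -m handwheel '[[[0,0,0],[0,0,0],0],[[0,0,0],[0,0,0.005],0],[[0,0,0],[0,0,0],0]]'
```

```text
clock: 15.37
eef_pos: [625.7, -126.0, 11.3]
tool_rot: [-3.138, 0.004, 0.406]
force: [0.1, 1.1, 1.0]
width: 85.3
gripper_force: 0.0
clock: 15.62
eef_pos: [628.6, -127.4, 9.9]
tool_rot: [3.141, -0.001, 0.406]
force: [0.2, 0.5, 0.3]
width: 85.7
gripper_force: 0.0
```

```bash
python3 -m handwheel '[[[0,0,0],[0,0,0.006],0],[[0,0,0],[0,0,0],0],[[0,0,0],[0,0,0],0.25],[[0,0,0],[0,0,0],0.4],[[0,0,0],[0,0,0],0.4]]';python3 -m handwheel '[[[0,0,0],[0,0,0],0.5],[[0,0,0],[0,0,0],0.6],[[0,0,0],[0,0,0],0.7],[[0,0,0],[0,0,0],0.8],[[0,0,0],[0,0,0],1]]'
```

```text
clock: 16.03
eef_pos: [628.4, -127.6, 4.7]
tool_rot: [-3.141, -0.001, 0.405]
force: [-2.2, 1.2, 6.9]
width: 58.6
gripper_force: 63.6
clock: 16.45
eef_pos: [628.4, -127.5, 4.6]
tool_rot: [-3.141, -0.001, 0.405]
force: [-2.2, 1.7, 5.5]
width: 58.7
gripper_force: 63.5
```

```bash
python3 -m handwheel '[[[0,0,0],[0,0,-0.015],1],[[0,0,0],[0,0,-0.030],1],[[0,0,0],[0,0,-0.035],1],[[0,0,0],[0,0,-0.035],1],[[0,0,0],[0.002,-0.010,-0.025],1]]'; python3 -m handwheel '[[[0,0,0],[0.004,-0.03,0],1],[[0,0,0],[0.004,-0.03,0],1],[[0,0,0],[0.004,-0.03,0],1],[[0,0,0],[0.004,-0.03,0],1],[[0,0,0],[0.004,-0.03,0],1]]'; python3 -m handwheel '[[[0,0,0],[0.004,-0.03,0],1],[[0,0,0],[0.004,-0.03,0],1],[[0,0,0],[0.004,-0.03,0],1],[[0,0,0],[0.004,-0.03,0],1],[[0,0,0],[0.004,-0.03,0],1]]'; python3 -m handwheel '[[[0,0,0],[0.004,-0.03,0],1],[[0,0,0],[0.004,-0.03,0],1],[[0,0,0],[0.004,-0.03,0],1],[[0,0,0],[0.004,-0.03,0],1],[[0,0,0],[0.004,-0.025,0],1]]'; python3 -m handwheel '[[[0,0,0],[0,0,0],1],[[0,0,0],[0,0,0],1],[[0,0,0],[0,0,0],1]]'
python3 - <<'E'
from h import *
im=shot('wrist','w8.png');print(im['s']['eef_pos'],im['s']['tool_rot'],w2px(im,[538,348,6]),delta(538,348,133))
E
```

```text
clock: 16.87
eef_pos: [627.1, -121.4, 147.2]
tool_rot: [3.137, -0.002, 0.401]
force: [0.7, -0.5, -2.3]
width: 58.4
gripper_force: 65.7
clock: 17.28
eef_pos: [584.6, 28.9, 144.2]
tool_rot: [3.142, -0.0, 0.404]
force: [-0.0, -0.1, -3.0]
width: 58.8
gripper_force: 65.7
clock: 17.7
eef_pos: [544.0, 174.7, 144.1]
tool_rot: [3.142, -0.0, 0.404]
force: [-0.1, 0.4, -3.5]
width: 58.6
gripper_force: 65.7
clock: 18.12
eef_pos: [504.6, 317.1, 144.0]
tool_rot: [-3.141, -0.0, 0.406]
force: [0.5, 0.3, -2.5]
width: 59.0
gripper_force: 65.7
clock: 18.37
eef_pos: [506.0, 313.9, 143.7]
tool_rot: [3.141, 0.0, 0.405]
force: [-1.2, -0.6, -2.9]
width: 58.5
gripper_force: 65.7
[506.01762838 313.91144092 143.72487165] [3.14071123e+00 1.02612265e-04 4.04715711e-01] (np.float64(297.7850727956735), np.float64(145.84480325978853)) [ 42.7 -19.6  10.7]
```

View pics/w8.png

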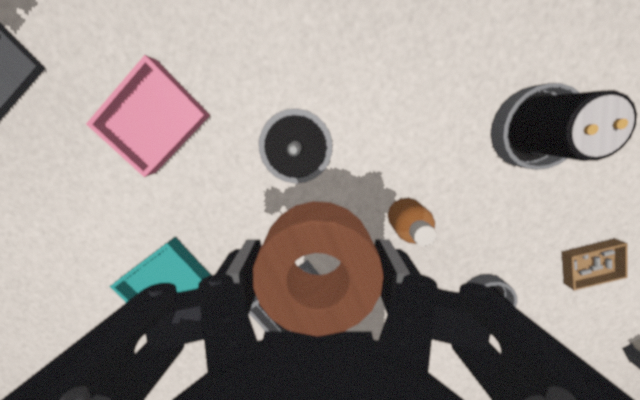

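```bash
python3 - <<'E'
from h import *
import pickle
im=pickle.load(open('pics/w8.png.pkl','rb'))
c=px2w(im,296,146,6);p=px2w(im,293.5,148,30);e=im['s']['eef_pos']
o=px2w(im,319,268.5,e[2]-4.6+32); print(c,p,o-e,delta(p[0],p[1],60),'bottle top',px2w(im,424,235,62))
E
```

```text
[537.18879918 349.51930309   6.        ] [537.43118747 350.16391251  30.        ] [ 3.89943662  0.94227337 27.4       ] [ 43.1 -21.9  83.7] bottle top [517.51899498 221.55856343  62.        ]
```

```bash
python3 -m handwheel '[[[0,0,0],[0.02,-0.011,0.02],1],[[0,0,0],[0.021,-0.011,0.03],1],[[0,0,0],[0,0,0.025],1],[[0,0,0],[0,0,0.013],1],[[0,0,0],[0,0,0],1]]'; python3 -m handwheel '[[[0,0,0],[0,0,0],1],[[0,0,0],[0,0,0],1]]'
python3 - <<'E'
from h import *
im=shot('wrist','w9.png');s=shot('scene','s9.png');e=im['s']['eef_pos'];print(e,delta(535.5,349.3,50))
u,v=map(int,w2px(s,[537,350,30])); print(u,v)
a=cv2.imread('pics/w9.png')[100:350,160:460];b=cv2.imread('pics/s9.png')[v-50:v+50,u-60:u+60]
cv2.imwrite('pics/c9.png',np.hstack([cv2.resize(x,(400,333),interpolation=cv2.INTER_CUBIC) for x in(a,b)]))
E
```

```text
clock: 18.83
eef_pos: [532.9, 347.6, 52.0]
tool_rot: [3.139, 0.008, 0.403]
force: [-0.8, -0.5, -3.4]
width: 58.8
gripper_force: 65.7
clock: 19.0
eef_pos: [536.1, 350.2, 56.8]
tool_rot: [3.141, -0.002, 0.403]
force: [-0.3, 0.4, -2.6]
width: 58.4
gripper_force: 65.7
[536.13737463 350.2105688   56.82965625] [-1.3  1.3  7.3]
423 170
```

View pics/c9.png

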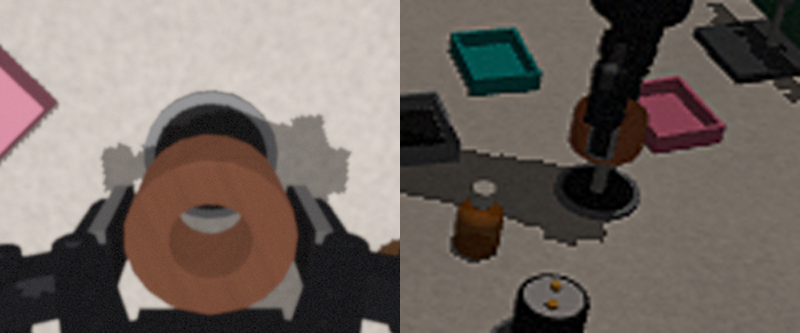

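```bash
python3 -m handwheel '[[[0,0,0],[-0.001,0.001,0.01],1],[[0,0,0],[0,0,0.012],1],[[0,0,0],[0,0,0.01],1],[[0,0,0],[0,0,0.005],1],[[0,0,0],[0,0,0],1]]'; python3 -m handwheel '[[[0,0,0],[0,0,0],1],[[0,0,0],[0,0,0.003],1],[[0,0,0],[0,0,0],1]]'
python3 - <<'E'
from h import *
import pickle
s=pickle.load(open('pics/s9.png.pkl','rb'));print(w2px(s,[538,350.7,68]),w2px(s,[537.3,350,30]))
E
```

```text
clock: 19.52
eef_pos: [533.0, 348.9, 16.1]
tool_rot: [3.141, 0.004, 0.405]
force: [0.1, 0.3, -3.0]
width: 58.7
gripper_force: 65.7
clock: 19.77
eef_pos: [534.6, 349.8, 15.2]
tool_rot: [3.142, -0.0, 0.405]
force: [-0.1, -1.3, -2.6]
width: 58.6
gripper_force: 65.7
(np.float64(426.35397464863325), np.float64(159.27251874179828)) (np.float64(423.47245049349027), np.float64(170.2033883866199))
```

Toroid is threaded on the pin (bottom about 10.6 mm, no side force). Lowering the last bit.

```bash
python3 -m handwheel '[[[0,0,0],[0,0,0.002],1],[[0,0,0],[0,0,0.001],1],[[0,0,0],[0,0,0.001],1],[[0,0,0],[0,0,0],1]]'; python3 -m handwheel '[[[0,0,0],[0,0,0.001],1],[[0,0,0],[0,0,0],1]]'
```

```text
clock: 20.1
eef_pos: [534.4, 349.7, 11.2]
tool_rot: [3.142, 0.0, 0.405]
force: [-0.4, 0.5, -2.5]
width: 58.5
gripper_force: 65.7
clock: 20.27
eef_pos: [534.6, 349.8, 10.7]
tool_rot: [-3.142, -0.0, 0.405]
force: [-1.1, -1.0, 0.2]
width: 58.3
gripper_force: 66.0
```

```bash
python3 -m handwheel '[[[0,0,0],[0,0,0.0005],1],[[0,0,0],[0,0,0],0.4],[[0,0,0],[0,0,0],0.2],[[0,0,0],[0,0,0],0],[[0,0,0],[0,0,0],0]]'; python3 -m handwheel '[[[0,0,0],[0,0,-0.01],0],[[0,0,0],[0,0,-0.03],0],[[0,0,0],[0,0,-0.035],0],[[0,0,0],[0,0,-0.035],0],[[0,0,0],[0,0,-0.03],0]]'; python3 -m handwheel '[[[0,0,-7.1],[0,0,0],0],[[0,0,-7.1],[0,0,0],0],[[0,0,-7.1],[0,0,0],0],[[0,0,-7.1],[0,0,0],0],[[0,0,-7.1],[0,0,0],0]]' ; python3 -m handwheel '[[[0,0,-7.1],[0,0,0],0],[[0,0,-7.1],[0,0,0],0],[[0,0,-7.1],[0,0,0],0],[[0,0,-7.1],[0,0,0],0],[[0,0,-7.1],[0,0,0],0]]' ;python3 -m handwheel '[[[0,0,-7.1],[0,0,0],0],[[0,0,-7.1],[0,0,0],0],[[0,0,-7.1],[0,0,0],0],[[0,0,-7.1],[0,0,0],0],[[0,0,-7.1],[0,0,0],0]]' ;python3 -m handwheel '[[[0,0,-7.1],[0,0,0],0],[[0,0,-7.1],[0,0,0],0],[[0,0,-6],[0,0,0],0],[[0,0,0],[0,0,0],0],[[0,0,0],[0,0,0],0]]' 
python3 - <<'E'
from h import *
print(delta(489,-126,155))
E
```

```text
clock: 20.68
eef_pos: [534.9, 350.0, 9.9]
tool_rot: [-3.142, -0.001, 0.405]
force: [-0.1, -0.1, -0.4]
width: 85.1
gripper_force: 0.0
clock: 21.1
eef_pos: [535.0, 349.9, 152.8]
tool_rot: [-3.141, -0.002, 0.405]
force: [-0.5, 0.5, 0.1]
width: 85.2
gripper_force: 0.0
clock: 21.52
eef_pos: [534.7, 349.7, 150.8]
tool_rot: [3.141, -0.001, 1.03]
force: [-0.3, -0.3, 0.0]
width: 85.2
gripper_force: 0.0
clock: 21.93
eef_pos: [534.8, 349.5, 150.6]
tool_rot: [3.141, 0.0, 1.65]
force: [-0.0, -0.2, -1.2]
width: 85.2
gripper_force: 0.0
clock: 22.35
eef_pos: [534.9, 349.5, 150.6]
tool_rot: [3.141, 0.001, 2.269]
force: [-0.0, 0.2, 0.2]
width: 85.2
gripper_force: 0.0
clock: 22.77
eef_pos: [534.8, 349.4, 150.2]
tool_rot: [3.141, 0.0, 2.613]
force: [0.3, -0.2, -0.4]
width: 85.5
gripper_force: 0.0
[-200.4 -433.5   -4.8]
```

```bash
python3 -m handwheel '[[[0,0,0],[-0.0125,-0.027,0],0],[[0,0,0],[-0.0125,-0.027,0],0],[[0,0,0],[-0.0125,-0.027,0],0],[[0,0,0],[-0.0125,-0.027,0],0],[[0,0,0],[-0.0125,-0.027,0],0]]'; python3 -m handwheel '[[[0,0,0],[-0.0125,-0.027,0],0],[[0,0,0],[-0.0125,-0.027,0],0],[[0,0,0],[-0.0125,-0.027,0],0],[[0,0,0],[-0.0125,-0.027,0],0],[[0,0,0],[-0.0125,-0.027,0],0]]'; python3 -m handwheel '[[[0,0,0],[-0.0125,-0.027,0],0],[[0,0,0],[-0.0125,-0.027,0],0],[[0,0,0],[-0.0125,-0.027,0],0],[[0,0,0],[-0.0125,-0.027,0],0],[[0,0,0],[-0.0125,-0.027,0],0]]'; python3 -m handwheel '[[[0,0,0],[-0.0125,-0.027,0],0],[[0,0,0],[0,0,0],0],[[0,0,0],[0,0,0],0],[[0,0,0],[0,0,0],0]]'
python3 - <<'E'
from h import *
im=shot('wrist','w10.png');t=shot('top','t10.png');print(im['s']['eef_pos'],w2px(im,[489,-126,54]))
a=cv2.imread('pics/w10.png')[40:340];b=cv2.imread('pics/t10.png')[110:210,180:400]
cv2.imwrite('pics/c10.png',np.vstack([a,cv2.resize(b,(640,291),interpolation=cv2.INTER_CUBIC)]))
E
```

```text
clock: 23.18
eef_pos: [520.7, 200.2, 150.2]
tool_rot: [-3.142, 0.001, 2.613]
force: [-0.2, -0.3, 1.0]
width: 85.3
gripper_force: 0.0
clock: 23.6
eef_pos: [507.1, 52.0, 150.3]
tool_rot: [-3.142, 0.001, 2.613]
force: [1.1, 0.1, -0.6]
width: 85.4
gripper_force: 0.0
clock: 24.02
eef_pos: [493.4, -96.3, 150.3]
tool_rot: [-3.141, 0.001, 2.613]
force: [0.7, -0.7, -0.8]
width: 85.2
gripper_force: 0.0
clock: 24.35
eef_pos: [491.0, -123.8, 150.1]
tool_rot: [3.141, 0.0, 2.614]
force: [-0.8, 0.2, -0.3]
width: 85.3
gripper_force: 0.0
[ 491.04300513 -123.84884195  150.09863086] (np.float64(314.5767832563002), np.float64(201.03706942457936))
```

View pics/c10.png

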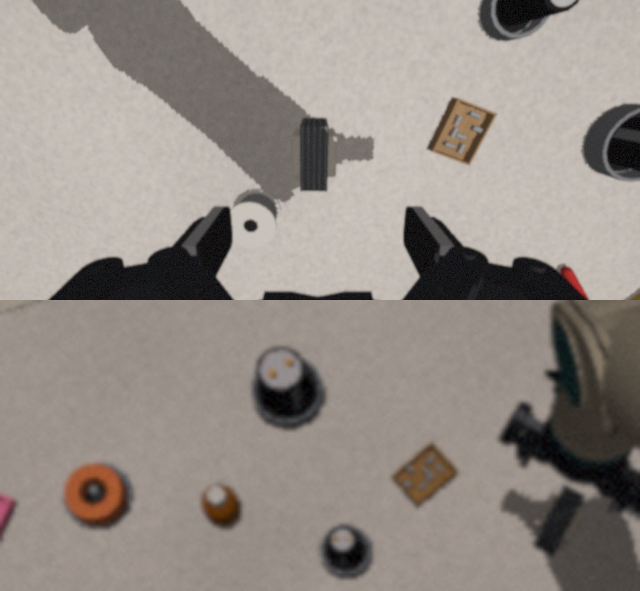

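```bash
python3 - <<'E'
from h import *
import pickle
im=pickle.load(open('pics/w10.png.pkl','rb')); p=px2w(im,313.5,197.5,54); print(p,delta(p[0],p[1],20))
print([px2w(im,u,v,54).round(1) for u,v in((301,165),(327,164.5),(300,230),(326,230))])
E
```

```text
[ 485.80699558 -125.2021404    54.        ] [  3.5  -4.8 130.1]
[array([ 456.4, -120. ,   54. ]), array([ 466.9, -101.1,   54. ]), array([ 505.6, -150.7,   54. ]), array([ 517.2, -130.8,   54. ])]
```

```bash
python3 -m handwheel '[[[0,0,0],[0.003,-0.004,0.025],0],[[0,0,0],[0,0,0.03],0],[[0,0,0],[0,0,0.03],0],[[0,0,0],[0,0,0.025],0.15],[[0,0,0],[0,0,0.015],0.15]]';python3 -m handwheel '[[[0,0,0],[0,0,0.004],0.2],[[0,0,0],[0,0,0],0.3],[[0,0,0],[0,0,0],0.4],[[0,0,0],[0,0,0],0.5],[[0,0,0],[0,0,0],0.6]]'; python3 -m handwheel '[[[0,0,0],[0,0,0],0.7],[[0,0,0],[0,0,0],0.8],[[0,0,0],[0,0,0],1],[[0,0,0],[0,0,0],1]]'
python3 - <<'E'
from h import *
print(delta(485.8,-125.2,20))
E
```

```text
clock: 24.87
eef_pos: [485.4, -124.5, 22.7]
tool_rot: [-3.141, -0.003, 2.618]
force: [-0.3, 0.6, 0.5]
width: 72.6
gripper_force: 0.0
clock: 25.28
eef_pos: [487.3, -126.0, 22.3]
tool_rot: [3.14, 0.002, 2.616]
force: [-0.5, 1.0, 1.3]
width: 39.0
gripper_force: 60.3
clock: 25.62
eef_pos: [487.4, -126.0, 22.3]
tool_rot: [3.14, 0.003, 2.616]
force: [0.4, 1.3, 6.9]
width: 39.1
gripper_force: 61.2
[ 1.7 -0.1  2.3]
```

```bash
python3 -m handwheel '[[[0,0,0],[0,0,-0.015],1],[[0,0,0],[0,0,-0.030],1],[[0,0,0],[0,0,-0.035],1],[[0,0,0],[0,0,-0.035],1],[[0,0,0],[0.004,0.005,-0.010],1]]'; python3 -m handwheel '[[[0,0,0],[0.016,0.019,0],1],[[0,0,0],[0.016,0.019,0],1],[[0,0,0],[0.016,0.019,0],1],[[0,0,0],[0.016,0.019,0],1],[[0,0,0],[0.016,0.019,0],1]]'; python3 -m handwheel '[[[0,0,0],[0.016,0.019,0],1],[[0,0,0],[0.016,0.019,0],1],[[0,0,0],[0.016,0.019,0],1],[[0,0,0],[0.016,0.019,0],1],[[0,0,0],[0.016,0.019,0],1]]'; python3 -m handwheel '[[[0,0,0],[0.016,0.019,0],1],[[0,0,0],[0.016,0.019,0],1],[[0,0,0],[0.016,0.019,0],1],[[0,0,0],[0.016,0.019,0],1],[[0,0,1],[0.012,0.014,0],1]]'; python3 -m handwheel '[[[0,0,1],[0,0,0],1],[[0,0,0],[0,0,0],1],[[0,0,0],[0,0,0],1]]'
python3 - <<'E'
from h import *
im=shot('wrist','w11.png');e=im['s']['eef_pos'];print(e,im['s']['tool_rot'],w2px(im,[377,283,19]),delta(377,283,e[2]))
E
```

```text
clock: 26.03
eef_pos: [487.5, -121.6, 150.2]
tool_rot: [3.14, 0.007, 2.614]
force: [1.2, -0.6, -4.8]
width: 39.0
gripper_force: 62.5
clock: 26.45
eef_pos: [462.4, 3.3, 145.4]
tool_rot: [-3.141, -0.001, 2.615]
force: [0.6, -0.3, -4.3]
width: 39.2
gripper_force: 62.3
clock: 26.87
eef_pos: [440.9, 125.5, 145.3]
tool_rot: [-3.141, -0.001, 2.616]
force: [0.6, 0.2, -5.3]
width: 39.1
gripper_force: 62.3
clock: 27.28
eef_pos: [420.2, 242.9, 145.4]
tool_rot: [3.141, -0.001, 2.6]
force: [0.6, 1.7, -4.8]
width: 38.6
gripper_force: 62.3
clock: 27.53
eef_pos: [420.9, 239.5, 145.3]
tool_rot: [-3.139, 0.0, 2.581]
force: [-0.3, -0.1, -5.0]
width: 38.5
gripper_force: 62.3
[420.91676718 239.53484262 145.27488197] [-3.13936888e+00  1.20133419e-05  2.58136993e+00] (np.float64(333.1980206442553), np.float64(128.63160556423935)) [60.8 13.6  0. ]
```

View pics/w11.png

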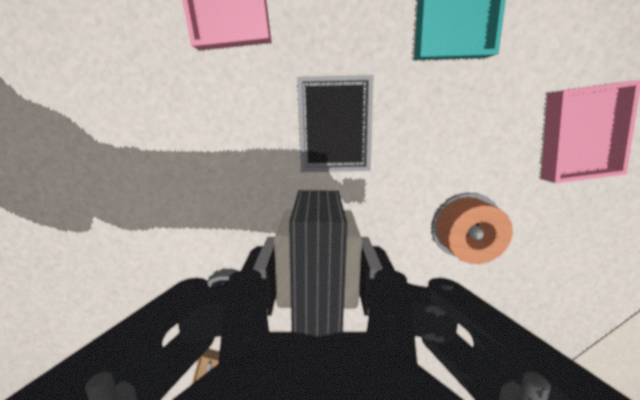

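```bash
python3 - <<'E'
from h import *
import pickle
im=pickle.load(open('pics/w11.png.pkl','rb'))
q=[px2w(im,u,v,19) for u,v in((299,77),(373,75),(370,171),(302,172))]; c=sum(q)/4
print(np.round(q,0),c,delta(c[0],c[1],75)); print(np.degrees(np.arctan2(*(q[0]-q[3])[1::-1])),np.degrees(np.arctan2(*(q[1]-q[2])[1::-1])),np.linalg.norm(q[0]-q[3]),np.linalg.norm(q[0]-q[1]))
E
```

```text
[[324. 280.  19.]
 [357. 335.  19.]
 [429. 292.  19.]
 [395. 237.  19.]] [376.22701412 286.39253874  19.        ] [63.2 16.2 70.3]
148.8729943593167 148.9922126915546 83.16643799800161 63.93345057100005
```

```bash
python3 -m handwheel '[[[0,0,-1],[0.021,0.005,0.01],1],[[0,0,0],[0.021,0.005,0.02],1],[[0,0,0],[0.020,0.006,0.02],1],[[0,0,0],[0,0,0.02],1],[[0,0,0],[0,0,0],1]]'; python3 -m handwheel '[[[0,0,0],[0,0,0],1],[[0,0,0],[0,0,0],1]]'
python3 - <<'E'
from h import *
im=shot('wrist','w12.png');s=shot('scene','s12.png');e=im['s']['eef_pos'];print(e,im['s']['tool_rot'],delta(376.2,286.4,26.3))
u,v=map(int,w2px(s,[376,286,30])); print(u,v)
a=cv2.imread('pics/w12.png')[100:350,160:460];b=cv2.imread('pics/s12.png')[v-50:v+50,u-60:u+60]
cv2.imwrite('pics/c12.png',np.hstack([cv2.resize(x,(400,333),interpolation=cv2.INTER_CUBIC) for x in(a,b)]))
M=R.from_euler('xyz',[np.pi,0,np.radians(149)]).as_matrix()
print([np.round(w2px(im,M@[a,b,0]+[376.2,286.4,19])) for a,b in((42,-33),(42,33),(-42,33),(-42,-33))])
E
```

```text
clock: 28.0
eef_pos: [374.8, 285.1, 73.2]
tool_rot: [-3.136, -0.002, 2.6]
force: [1.2, -2.3, -5.7]
width: 39.1
gripper_force: 62.3
clock: 28.17
eef_pos: [378.1, 285.8, 76.4]
tool_rot: [3.141, 0.001, 2.597]
force: [0.2, -0.6, -5.0]
width: 38.6
gripper_force: 62.4
[378.12550436 285.7620997   76.40466282] [3.14139807e+00 9.37390053e-04 2.59656124e+00] [ 2.1 -1.1 50.6]
366 153
[array([270., 157.]), array([365., 156.]), array([360., 265.]), array([275., 266.])]
```

View pics/c12.png

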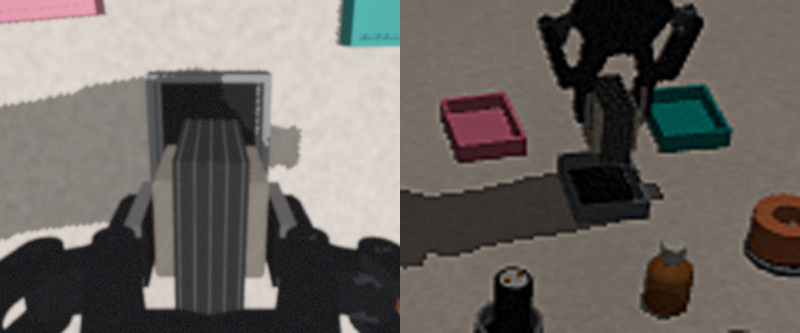

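```bash
python3 -m handwheel '[[[0,0,0],[0.002,-0.001,0.01],1],[[0,0,0],[0,0,0.015],1],[[0,0,0],[0,0,0.012],1],[[0,0,0],[0,0,0.006],1],[[0,0,0],[0,0,0],1]]'; python3 -m handwheel '[[[0,0,0],[0,0,0],1],[[0,0,0],[0,0,0.002],1],[[0,0,0],[0,0,0],1]]'
```

```text
clock: 28.68
eef_pos: [375.1, 286.3, 32.6]
tool_rot: [-3.141, 0.0, 2.598]
force: [0.5, 0.3, -5.2]
width: 38.9
gripper_force: 62.4
clock: 28.93
eef_pos: [375.3, 287.1, 31.3]
tool_rot: [3.14, 0.0, 2.598]
force: [0.5, -0.1, -4.7]
width: 39.1
gripper_force: 62.4
```

```bash
python3 -m handwheel '[[[0,0,0],[0,0,0.002],1],[[0,0,0],[0,0,0.001],1],[[0,0,0],[0,0,0.001],1],[[0,0,0],[0,0,0],1]]'; python3 -m handwheel '[[[0,0,0],[0,0,0.001],1],[[0,0,0],[0,0,0],1]]'
```

```text
clock: 29.27
eef_pos: [374.7, 286.8, 26.7]
tool_rot: [-3.141, -0.0, 2.599]
force: [-0.3, -0.2, -4.7]
width: 39.0
gripper_force: 62.4
clock: 29.43
eef_pos: [374.7, 286.9, 26.3]
tool_rot: [3.141, 0.0, 2.599]
force: [-1.2, -0.5, 3.3]
width: 38.6
gripper_force: 63.3
```

Seated (contact felt at the expected height). Releasing and retreating, then checking.

```bash
python3 -m handwheel '[[[0,0,0],[0,0,0],0.5],[[0,0,0],[0,0,0],0.35],[[0,0,0],[0,0,0],0.2],[[0,0,0],[0,0,0],0],[[0,0,0],[0,0,0],0]]'; python3 -m handwheel '[[[0,0,0],[0,0,-0.01],0],[[0,0,0],[0,0,-0.03],0],[[0,0,0],[0,0,-0.035],0],[[0,0,0],[0,0,-0.035],0],[[0,0,0],[0,0,-0.04],0]]'; python3 -m handwheel '[[[0,0,0],[0,-0.03,-0.02],0],[[0,0,0],[0,-0.03,-0.02],0],[[0,0,0],[0,-0.03,-0.02],0],[[0,0,0],[0,-0.03,0],0],[[0,0,0],[0,-0.03,0],0]]'; python3 -m handwheel '[[[0,0,0],[0,-0.03,0],0],[[0,0,0],[0,-0.03,0],0],[[0,0,0],[0,0,0],0],[[0,0,0],[0,0,0],0]]'
python3 - <<'E'
from h import *
shot('scene','s13.png');shot('top','t13.png')
a=cv2.imread('pics/s13.png')[120:270,300:480];b=cv2.imread('pics/t13.png')[120:270,180:360]
cv2.imwrite('pics/c13.png',np.hstack([cv2.resize(x,(400,333),interpolation=cv2.INTER_CUBIC) for x in(a,b)]))
E
```

```text
clock: 29.85
eef_pos: [374.9, 287.0, 25.9]
tool_rot: [3.141, 0.0, 2.599]
force: [0.1, 0.5, 0.8]
width: 85.3
gripper_force: 0.0
clock: 30.27
eef_pos: [373.9, 286.2, 176.7]
tool_rot: [-3.139, -0.001, 2.599]
force: [1.5, 0.2, -0.7]
width: 85.4
gripper_force: 0.0
clock: 30.68
eef_pos: [297.0, 157.6, 236.7]
tool_rot: [3.14, 0.002, 2.599]
force: [0.1, -1.0, 0.6]
width: 85.6
gripper_force: 0.0
clock: 31.02
eef_pos: [265.7, 105.8, 235.9]
tool_rot: [-3.141, 0.001, 2.596]
force: [0.5, 1.3, -0.1]
width: 85.3
gripper_force: 0.0
```

View pics/c13.png

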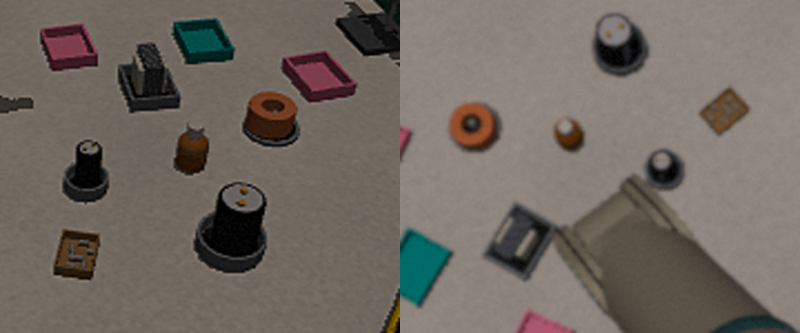

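All four parts stand upright in their holders, and the bottle stands where it was.

```bash
python3 -c "
from cell import ctrl
print(ctrl.finish_job())"
```

```text
the job is handed in; nothing more can be done
None
```

The job is handed in at about 31 s of 120 s: all four parts were set down in their holders in the order asked and looked upright in the last pictures, the bottle was unmoved, and I never reached close to the reel.

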